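# Nudge the routing template onto its locating pins

## Task

Push the aluminium template with the dark steel bar along the ledge of the plywood fixture, nudging it sideways and straight as needed, until both of its round holes drop over the two steel pins and it lies flat, fully down on the board. Only push or press it: do not pick it up, and leave the other things on the worktop where they are.

Things in the scene. Friction and masses are not known exactly. Their poses are not given: they have to be found in the camera images.
- fixture: Plywood board, screwed down. Origin on the worktop, midway between its two pins; z up, x = direction in which the template is pushed home, roughly away from the robot. Board: x -150..75, y -105..105 mm; its top, 18 mm above the worktop, is the seat. A raised ledge of solid wood, top 28 mm above the worktop, covers x -150..-74 mm at full width. The flush dark rectangle between the pins is decoration.
- template: Loose aluminium plate 125 x 150 x 8 mm, a dark steel bar (fence) along its rear edge. 0.5 to 1 kg, centre of mass near x = -34 mm. Origin at the underside midway between its two pin holes, z up, x forward; plate x -70..55, y -75..75 mm; open window 44 x 50 mm round the origin. Starts flat on the ledge (underside 28 mm above the worktop), its front perhaps over the pin tips. There is a 10 mm gap under it past the ledge.
- pin_left (a point): Foot of the left steel pin, on its axis at seat height, fixture x = 0, y = +50 mm. Each pin is fixed, 14 mm thick for its lowest 3.5 mm, then tapers to 7 mm at the tip, 9.5 mm above the seat, about level with the ledge
- pin_right (a point): Foot of the right pin, on its axis at seat height, fixture x = 0, y = -50 mm; same as the left one. Short black lines across both side margins of the board mark x = 0, since the template may hide the pins
- hole_left (a point): Centre of the left hole (16 mm diameter, right through), template x = 0, y = +50 mm, at the plate's underside. Starts 30 to 60 mm short of the pins along fixture x, the plate up to 15 mm off to a side and 0.14 rad askew
- hole_right (a point): Centre of the right hole (16 mm diameter), template x = 0, y = -50 mm, at the plate's underside. Over the pins, the plate drops 10 mm onto the seat and its rear edge is 4 mm clear of the ledge
- fence (a point): Middle of the fence's rear face, template x = -70 mm, 17 mm above the plate's underside: the face to push on. The fence is 18 mm wide, 150 mm long, its top 26 mm above the plate's underside, its rear face flush with the plate's rear edge
- offcut: a pale straight wood offcut, 35 x 120 x 18 mm, lying on the worktop left of the fixture. A bystander, to be left alone; origin at the centre of its underside
- pencil: a red flat carpenter's pencil, 13 x 172 x 8 mm, lying on the worktop right of the fixture. A bystander, to be left alone; origin at the centre of its underside
- felt_pad: a grey felt rubbing pad, 45 x 70 x 26 mm, lying on the worktop left of the ledge. A bystander, to be left alone; origin at the centre of its underside

How it is judged:
By the outcome, as a careful person would: the job done as asked, in the order asked, and still so for the second after the job is handed in, with the robot touching nothing.
It also fails if it takes over 56 s, if anything falls off the work surface, if the arm or the gripper's body presses on something with over 40 N, if the wrist force passes 120 N, or if a joint passes its speed limit or range.

## Robot

A 6-joint arm with a two-finger parallel gripper is mounted at the origin on a cart in front of the work surface, level with it; the furniture and walls round the work are solid. World frame = base frame: x ahead of the robot, y to its left, z up, the work surface at z = 0. Lengths are in m, angles in rad, forces in N, time in s.
With the tool pointing down it reaches from about 0.35 to 0.85 m from the base axis. Payload 8.1 kg.
Tool frame: the origin (TCP) lies midway between the tips of the shut fingers; the grasp point (between the pads) lies 19 mm behind it (robot.grip_point_offset is the distance from the TCP to the grasp point, in m); z points along the fingers, y is the line along which they close (so a half turn about z gives the same grasp; the last joint's range is limited). The gripper opens to 93 mm and grips with 3 to 60 N. Pads are 15 mm wide; open, the fingers measure 128 mm over their backs; the gripper's body (75 mm by 188 mm) begins 65 mm behind the grasp point.
Start: joints at [1.214, 0.13, 1.488, -0, 1.523, -0.085], TCP at [0.161, 0.578, 0.182] pointing down, gripper open.
Joint ranges: [-2.96, 2.96], [-0.89, 2.26], [0.02, 2.5], [-1.34, 4.48], [0, 2.73], [-2.66, 2.66]. Speed limits (rad/s): [2.39, 2.39, 2.79, 3.14, 3.14, 3.14].

## Interface

Orientations are given as a rotation vector (axis times angle).
In Python, from plant import robot, read_camera, job gives the robot as it stands.
- The arm moves only by the shell command python3 -m inch 'ROWS' [FORCE]. ROWS is JSON, one flat list of numbers, 5 for each row, row after row: the shift along the world's x, y, z in mm, then the turn about the world's z in degrees, then the opening in per cent of the stroke, from 0 (shut) to 100 (fully open). In form: [dx, dy, dz, yaw, hand, dx, dy, dz, yaw, hand, ...]. A call has 1 to 10 rows; each row is the pose to reach, as a shift and turn from the pose commanded when the call began; what a row does not reach only later rows make up. A row lasts 1/12 s, in which the tool goes at most 41.7 mm and 7.16 degrees, less where a joint would pass 70% of its speed; a pose out of reach is approached as far as the arm can. A call with a gripper value outside its range is refused whole. The fingers move at their own pace and stop on an object; FORCE is the grip in N (left out, the last holds). Time passes only in rows, so rows that repeat a pose let the fingers close. It gives the time, the measured TCP pose, the force, the opening and the grip force at its end, in the units of the state.
- robot.read_state(): the state, without advancing time (a new reading comes with each control period).
- read_camera(name): name is "scene" or "top" or "wrist"; returns a dict with "image" (480x640x3 uint8, blue, green, red), "K" (3x3 intrinsics, pixels), "extrinsics" (4x4, takes a point from world to camera coordinates); the wrist camera has in their place "mount" (4x4, takes a point from camera to tool coordinates, whose origin is the TCP and whose axes are the flange's). Camera axes: x right, y down, z forward; pixel columns grow to the right and rows downward; lengths in m; the calibration is good to about 2 mm. A picture is of the moment at which its call begins: read the wrist's pose just before it. There is no depth.
- job.close_job(): hands the job in; it is judged then, once.
The state is a dict: "t": time; "q": joint angles; "dq": joint speeds; "joint_torque": joint torques, N m; "tool_pos": TCP position; "orientation": TCP orientation; "force": force on the tool from outside, world axes, zero at the start; "wrist_torque": the same for the moment, N m; "opening": finger opening in m; "gripper_force": force on a finger pad.
Only numpy, scipy, OpenCV 4.12 (cv2) and the standard library are available. Lean on these libraries where they do the work, as an engineer would, in place of code of your own. Each camera call takes 0.05 s, during which the arm holds its last target. There are 200 camera calls.

## Working session

There is one attempt and no reset: what is moved stays moved. The work goes in short steps, Python scripts to look and compute and a shell command to move; the robot and the scene stay as the last step left them, time stands still between calls to the robot, and variables do not carry over. Pictures are saved under pics/ and viewed, at most 10 in all, crops included, and the job is handed in when it is done.

```bash
mkdir -p pics; cat > h.py <<'E'
import numpy as np, cv2
from plant import robot, read_camera, job
def snap(name, fn):
    s=robot.read_state(); c=read_camera(name); cv2.imwrite('pics/'+fn+'.png',c['image'])
    np.savez('pics/'+fn,**{k:np.array(v) for k,v in c.items()},pos=s['tool_pos'],rv=s['orientation']); return c
def world(fn,uv,z):
    d=np.load('pics/'+fn+'.npz'); K=d['K']
    if 'extrinsics' in d: M=np.linalg.inv(d['extrinsics'])
    else:
        T=np.eye(4);T[:3,:3]=cv2.Rodrigues(d['rv'])[0];T[:3,3]=d['pos'];M=T@d['mount']
    r=M[:3,:3]@np.linalg.inv(K)@np.array([uv[0],uv[1],1.]);o=M[:3,3]
    return o+r*(z-o[2])/r[2]
E
python3 - <<'E'
from h import *
c=snap('top','top1'); snap('scene','scene1'); print(c['K'],c['extrinsics']); print(robot.read_state())
E
```

```text
[[450.7590968    0.         319.80126536]
 [  0.         450.7590968  246.04844276]
 [  0.           0.           1.        ]] [[ 0.01326775 -0.99977976  0.01626059  0.17414822]
 [-0.99001367 -0.01541718 -0.14012578  0.61238459]
 [ 0.14034561 -0.01423905 -0.99000018  0.84445533]
 [ 0.          0.          0.          1.        ]]
{'t': 0.1, 'q': array([ 1.21361625e+00,  1.31115730e-01,  1.48913545e+00, -1.24002118e-05,
        1.52302065e+00, -8.53638378e-02]), 'dq': array([-0.00049782, -0.00148792, -0.00249134, -0.0008653 ,  0.00251519,
       -0.00032271]), 'joint_torque': array([ 1.68016351e-03, -5.61342680e+01, -4.93096375e+01,  7.70741003e-02,
        2.92838307e-02, -1.19090419e-04]), 'tool_pos': array([0.16085122, 0.57744496, 0.18119362]), 'orientation': array([-4.25605368e-01, -3.11226900e+00,  2.57731423e-03]), 'force': array([-0.4038951 , -0.44167056, -0.38499658]), 'wrist_torque': array([ 0.05899005, -0.03960954, -0.00401145]), 'gripper_force': 0.0, 'opening': 0.09283666940898942}
```

View pics/top1.png

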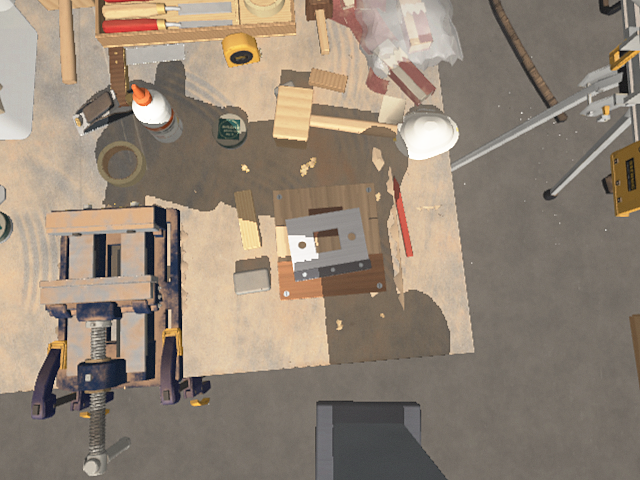

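View pics/scene1.png

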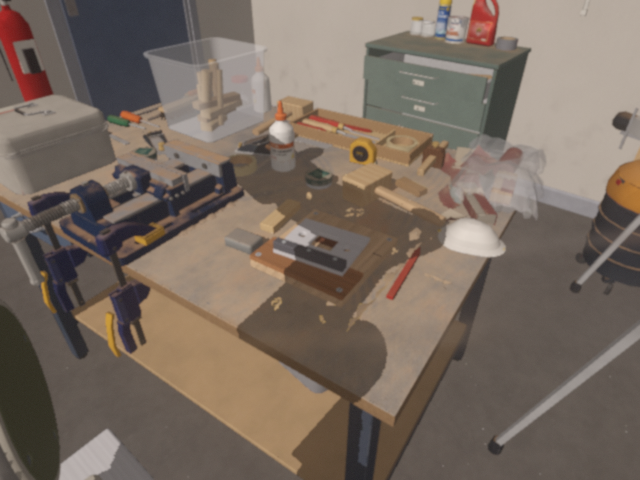

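The top view shows the fixture at about (330,240) and the template at about (327,243). The fence is on the near side, the pad at (252,281), the offcut at (248,220) and the pencil at (402,215). I'll enlarge that area.

```bash
python3 - <<'E'
import cv2
i=cv2.imread('pics/top1.png')[175:305,225:420]
cv2.imwrite('pics/c1.png',cv2.resize(i,None,fx=4,fy=4,interpolation=cv2.INTER_CUBIC))
E
```

```text
(no output)
```

View pics/c1.png

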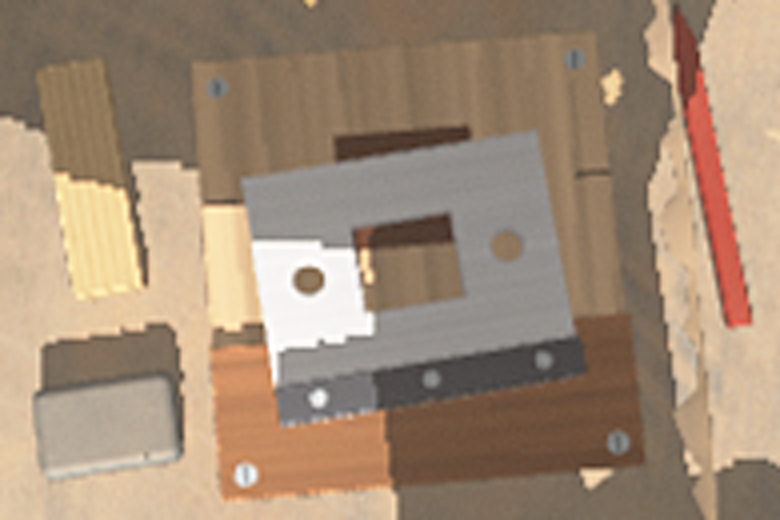

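The crop shows the board corners at (192,64), (596,34), (645,465) and (222,500). The x=0 marks meet the board edges at (203,202) and (610,173). The holes are at (309,280) and (507,245), and the plate's front corners at (243,179) and (535,132). The pins are hidden.

```bash
cat >> h.py <<'E'
def fit(model,W):
    a=np.array(model,float);b=np.array(W)[:,:2]*1000
    A=a-a.mean(0);B=b-b.mean(0)
    th=np.arctan2((A[:,0]*B[:,1]-A[:,1]*B[:,0]).sum(),(A*B).sum())
    R=np.array([[np.cos(th),-np.sin(th)],[np.sin(th),np.cos(th)]]);t=b.mean(0)-R@a.mean(0)
    return th,t,R,np.round(b-(a@R.T+t),1)
E
python3 - <<'E'
from h import *
p=lambda u,v,z:world('top1',(225+u/4-.375,175+v/4-.375),z)
f=fit([(75,105),(75,-105),(-150,-105),(-150,105),(0,105),(0,-105)],[p(192,64,.018),p(596,34,.018),p(645,465,.028),p(222,500,.028),p(203,202,.018),p(610,173,.018)])
t=fit([(0,50),(0,-50),(55,75),(55,-75),(-70,75),(-70,-75)],[p(309,280,.034),p(507,245,.034),p(243,179,.036),p(535,132,.036),p(283,425,.054),p(585,373,.054)])
print(f);print(t)
print('rel', f[2].T@(t[1]-f[1]), t[0]-f[0])
print('hole only', [f[2].T@(p(*h,.034)[:2]*1000-f[1]) for h in((309,280),(507,245))])
print('fence', t[2]@[-70,0]+t[1])
E
```

```text
(np.float64(0.09535628437822108), array([663.07343604, 169.74707603]), array([[ 0.99545703, -0.09521184],
       [ 0.09521184,  0.99545703]]), array([[-1.3, -0.5],
       [-1.7,  0.9],
       [ 0.7,  0.2],
       [ 0.7, -0.8],
       [ 1.6, -0.9],
       [ 0. ,  1.1]]))
(np.float64(0.18388722638086044), array([622.49504958, 169.32898855]), array([[ 0.98314033, -0.18285263],
       [ 0.18285263,  0.98314033]]), array([[-0.2, -0.1],
       [ 0.7,  0.1],
       [ 0.4, -0.9],
       [-0.6,  0.9],
       [ 0. , -1.2],
       [-0.3,  1.3]]))
rel [-40.43384708   3.44735474] 0.08853094200263936
hole only [array([-45.01311718,  53.20877995]), array([-35.30343016, -46.36820755])]
fence [553.67522628 156.52930415]
```

The residuals are under 2 mm. The template sits at fixture-relative (-40, +3.4) mm, turned +5.1°. I'll go behind the fence with the open hand lined up with the fixture.

```bash
python3 -m inch '[0,0,60,0,100, 20,-20,110,5,100, 50,-60,130,10,100, 85,-100,130,15,100, 110,-135,130,21,100, 135,-170,130,21,100, 165,-205,130,21,100, 190,-240,130,21,100, 220,-275,130,21,100, 245,-310,130,21,100]'
python3 -m inch '[30,-35,-20,0,100, 60,-70,-50,0,100, 92,-110,-90,0,100, 92,-110,-130,0,100, 92,-110,-170,0,100, 92,-110,-200,0,100, 92,-110,-200,0,100, 92,-110,-200,0,100]'
python3 - <<'E'
from h import *
snap('wrist','w1');snap('top','top2');s=robot.read_state();print(s['tool_pos'],s['orientation'],s['force'],s['opening'])
E
```

```text
t: 0.93
tool_pos: [0.3719, 0.3118, 0.3116]
orientation: [0.149, -3.138, 0.0]
force: [-0.2, -1.6, 0.3]
opening: 0.0926
gripper_force: 0.0
t: 1.6
tool_pos: [0.4591, 0.2014, 0.1054]
orientation: [0.146, -3.128, 0.005]
force: [-1.0, 0.8, -0.4]
opening: 0.0931
gripper_force: 0.0
[0.46265539 0.20338225 0.1116143 ] [ 1.48298147e-01 -3.13637407e+00  5.98700185e-04] [ 0.6646886  -0.69633995  1.12192562] 0.09284719064611924
```

View pics/w1.png

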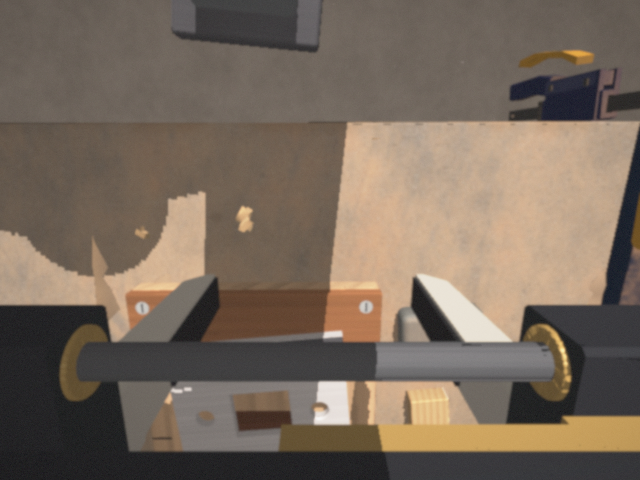

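The wrist camera faces back toward the robot, so it's not useful for this push; the top camera will do. The tool yaw is 95.4°, which matches the fixture. I'll go down behind the fence now.

```bash
python3 -m inch '[25,-22,0,0,100, 48,-45,0,0,100, 48,-45,-35,0,100, 48,-45,-74,0,100, 48,-45,-74,0,100]'
python3 - <<'E'
from h import *
s=robot.read_state();print(s['tool_pos'],s['orientation'],s['force'])
f=np.array([663.1,169.7]);R=np.array([[.99546,-.09521],[.09521,.99546]])
print(R.T@(s['tool_pos'][:2]*1000-f))
c=snap('top','top3');cv2.imwrite('pics/c3.png',cv2.resize(c['image'][175:325,225:420],None,fx=4,fy=4,interpolation=2))
E
```

```text
t: 2.12
tool_pos: [0.5083, 0.1578, 0.0335]
orientation: [0.148, -3.132, 0.001]
force: [-2.7, 0.5, -0.5]
opening: 0.0932
gripper_force: 0.0
[0.50834496 0.15783249 0.03354423] [ 1.47717582e-01 -3.13180308e+00  1.47485453e-03] [-2.72455116  0.48962929 -0.46139405]
[-155.18235748    2.92060059]
```

View pics/c3.png

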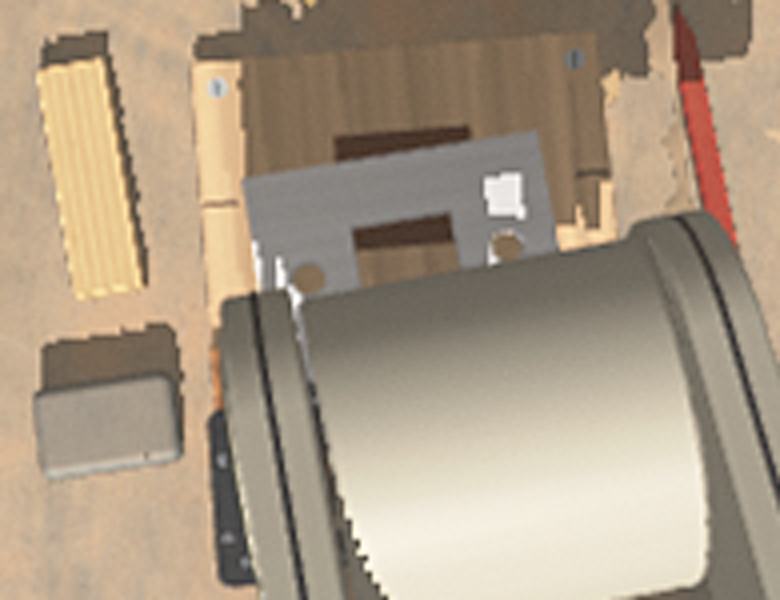

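The view shows the plate undisturbed with the hand behind the fence, and the front corners are still readable at (243,179) and (535,132). I'll push about 55 mm along fixture x, then look.

```bash
python3 -m inch '[15,1.5,0,0,100, 27,2.6,0,0,100, 31,3,0,0,100, 35,3.3,0,0,100, 39,3.7,0,0,100, 42,4,0,0,100, 45,4.3,0,0,100, 48,4.6,0,0,100, 51,4.9,0,0,100, 54,5.2,0,0,100]'
python3 -m inch '[0,0,0,0,100,0,0,0,0,100]'
python3 - <<'E'
from h import *
s=robot.read_state()
f=np.array([663.1,169.7]);R=np.array([[.99546,-.09521],[.09521,.99546]])
print(R.T@(s['tool_pos'][:2]*1000-f))
c=snap('top','top4');cv2.imwrite('pics/c4.png',cv2.resize(c['image'][175:265,265:385],None,fx=6,fy=6,interpolation=2))
E
```

```text
t: 3.0
tool_pos: [0.5653, 0.1637, 0.0377]
orientation: [0.149, -3.138, 0.0]
force: [-0.2, 0.8, 0.6]
opening: 0.0925
gripper_force: 0.0
t: 3.17
tool_pos: [0.5652, 0.1637, 0.0377]
orientation: [0.149, -3.138, 0.0]
force: [-0.0, -0.0, 0.7]
opening: 0.093
gripper_force: 0.0
[-98.01041293   3.35195501]
```

View pics/c4.png

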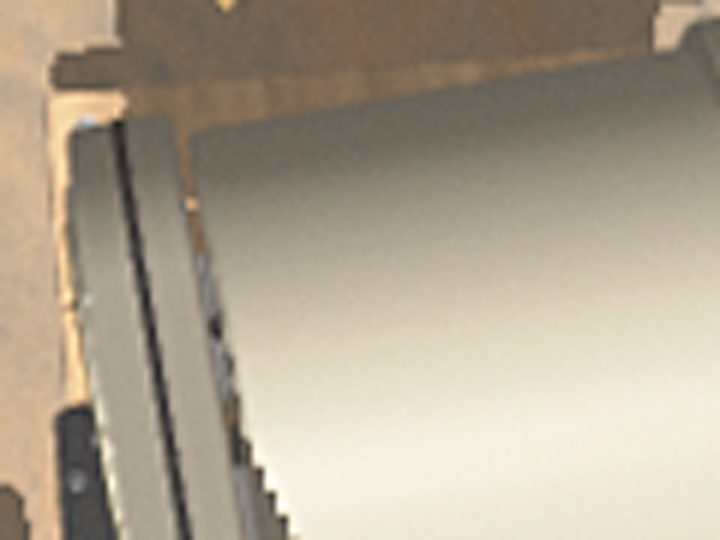

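The arm hides everything here, so I'll back off and look.

```bash
python3 -m inch '[-30,-3,0,0,100,-60,-6,10,0,100,-95,-9,30,0,100,-130,-12,50,0,100,-165,-15,70,0,100,-190,-18,80,0,100,-190,-18,80,0,100,-190,-18,80,0,100]'
python3 - <<'E'
from h import *
c=snap('top','top5');cv2.imwrite('pics/c5.png',cv2.resize(c['image'][175:307,225:419],None,fx=4,fy=4,interpolation=2))
E
```

```text
t: 3.88
tool_pos: [0.3756, 0.1461, 0.119]
orientation: [-0.149, 3.134, 0.001]
force: [0.6, 0.0, -0.4]
opening: 0.0925
gripper_force: 0.0
```

View pics/c5.png

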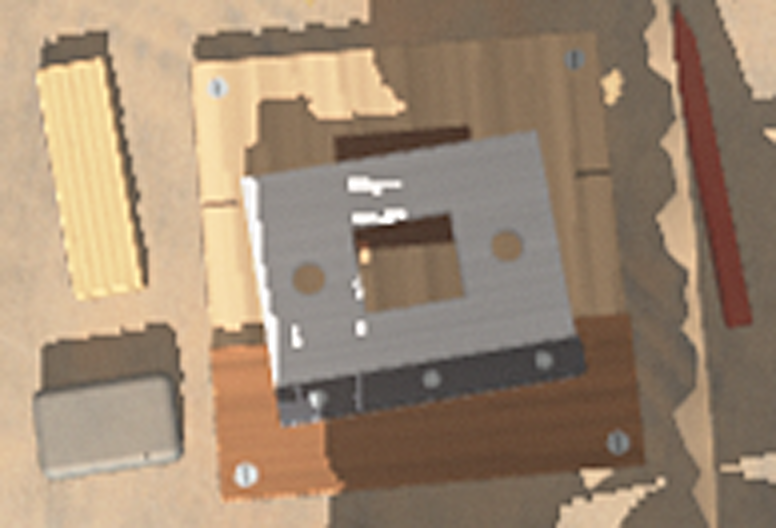

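The plate hasn't moved at all: the corners and holes are at the same pixels as before. Something disagrees, so I'll check the top-camera calibration against the wrist view.

```bash
python3 - <<'E'
from h import *
for uv,z in[((142,308),.028),((366,308),.028),((127,290),.028),((381,290),.028),((205,417),.036),((320,409),.036)]: print(uv,world('w1',uv,z).round(4))
p=lambda u,v,z:world('top1',(225+u/4-.375,175+v/4-.375),z).round(4)
print('top screws',p(617,441,.028),p(245,475,.028),'holes',p(507,245,.036),p(309,280,.036))
d=np.load('pics/w1.npz');print(d['mount'],d['K'])
# project tcp & finger tips at pad into wrist
M=np.linalg.inv(d['mount']);
for q in[(0,0,0),(0,.046,0),(0,-.046,0),(0,.046,-.04),(0,-.046,-.04)]:
    c=M@np.r_[q,1];print(q,(d['K']@c[:3]/c[2])[:2])
a=cv2.imread('pics/top1.png').astype(int);b=cv2.imread('pics/top5.png').astype(int)
cv2.imwrite('pics/t5.png',cv2.imread('pics/top5.png')[150:480,150:500])
E
```

```text
(142, 308) [0.5371 0.0647 0.028 ]
(366, 308) [0.5198 0.2489 0.028 ]
(127, 290) [0.5222 0.0529 0.028 ]
(381, 290) [0.5029 0.259  0.028 ]
(205, 417) [0.6319 0.1207 0.036 ]
(320, 409) [0.6143 0.2198 0.036 ]
top screws [0.5361 0.065  0.028 ] [0.5168 0.2482 0.028 ] holes [0.632  0.1204 0.036 ] [0.6129 0.2184 0.036 ]
[[-8.50748783e-04 -9.65235344e-01 -2.61380962e-01  7.06138773e-02]
 [ 9.99999539e-01 -9.37268429e-04  2.06351001e-04 -4.92788337e-04]
 [-4.44161403e-04 -2.61380666e-01  9.65235697e-01 -2.03346140e-01]
 [ 0.00000000e+00  0.00000000e+00  0.00000000e+00  1.00000000e+00]] [[370.74728513   0.         314.82819895]
 [  0.         370.74728513 237.20663548]
 [  0.           0.           1.        ]]
(0, 0, 0) [315.62680044 263.11821002]
(0, 0.046, 0) [395.04408753 263.04262929]
(0, -0.046, 0) [236.20249188 263.19379744]
(0, 0.046, -0.04) [412.66517242 290.71334101]
(0, -0.046, -0.04) [219.0029219  290.90063223]
```

View pics/t5.png

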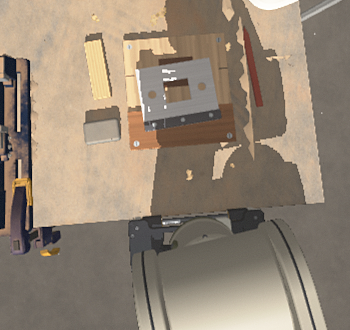

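The calibrations agree, so the cause must be the fingers. In the wrist view the open tips sit about 20 mm back from the TCP because of the finger linkage, so they passed just over the fence. I'll return lower, checking the force as I go down.

```bash
python3 -m inch '[40,4,0,0,100,80,7,-20,0,100,115,10,-50,0,100,148,13,-70,0,100,148,13,-90,0,100,148,13,-94,0,100,148,13,-94,0,100]'
python3 -m inch '[0,0,-2,0,100,0,0,-4,0,100,0,0,-4,0,100]'
python3 -m inch '[0,0,-2,0,100,0,0,-4,0,100,0,0,-4,0,100]'
```

```text
t: 4.52
tool_pos: [0.5207, 0.1579, 0.0198]
orientation: [0.148, -3.13, 0.002]
force: [-0.6, 0.1, -1.4]
opening: 0.0929
gripper_force: 0.0
t: 4.77
tool_pos: [0.5239, 0.159, 0.0212]
orientation: [-0.149, 3.136, 0.001]
force: [0.4, 0.1, 0.8]
opening: 0.0928
gripper_force: 0.0
t: 5.02
tool_pos: [0.5233, 0.1588, 0.0162]
orientation: [-0.149, 3.137, 0.0]
force: [0.3, -0.4, -0.3]
opening: 0.0928
gripper_force: 0.0
```

```bash
python3 -m inch '[6,0.6,0,0,100,10,1,0,0,100,14,1.3,0,0,100,17,1.6,0,0,100,20,1.9,0,0,100,23,2.2,0,0,100,26,2.5,0,0,100,29,2.8,0,0,100]'
python3 -m inch '[3,0.3,0,0,100,6,0.6,0,0,100,9,0.9,0,0,100,12,1.1,0,0,100,15,1.4,0,0,100]'
```

```text
t: 5.68
tool_pos: [0.5512, 0.1618, 0.0154]
orientation: [0.149, -3.135, -0.0]
force: [-6.9, 0.2, 4.4]
opening: 0.093
gripper_force: 3.6
t: 6.1
tool_pos: [0.5659, 0.1629, 0.0153]
orientation: [0.149, -3.135, 0.0]
force: [-7.0, -1.4, 3.6]
opening: 0.0935
gripper_force: 3.6
```

Contact: about 7 N. I'll back off and measure the pose.

```bash
python3 -m inch '[-30,-3,0,0,100,-60,-6,10,0,100,-95,-9,30,0,100,-130,-12,50,0,100,-165,-15,70,0,100,-190,-18,90,0,100,-190,-18,100,0,100,-190,-18,100,0,100]'
python3 - <<'E'
from h import *
c=snap('top','top6');cv2.imwrite('pics/c6.png',cv2.resize(c['image'][175:300,225:418],None,fx=4,fy=4,interpolation=2))
E
```

```text
t: 6.77
tool_pos: [0.3792, 0.1455, 0.1191]
orientation: [-0.149, 3.131, 0.002]
force: [1.0, 0.8, 0.5]
opening: 0.0932
gripper_force: 0.0
```

View pics/c6.png

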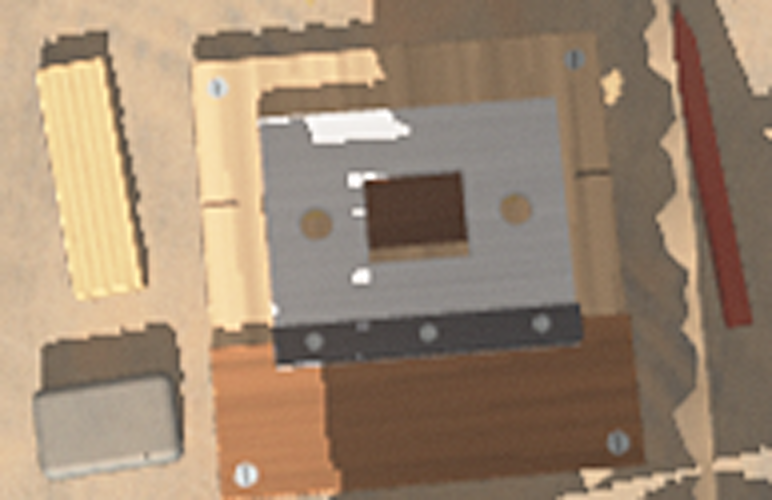

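The plate is now square. The holes are at (316,223) and (515,209), the front corners at (259,119) and (557,97), and the fence rear corners at (277,366) and (582,345).

```bash
cat >> h.py <<'E'
F=np.array([663.07,169.75]);RF=np.array([[.99546,-.09521],[.09521,.99546]])
def plate(pts,off=(225,175)):
    Z=[.036,.036,.036,.036,.054,.054]
    t=fit([(0,50),(0,-50),(55,75),(55,-75),(-70,75),(-70,-75)],[world('top1',(off[0]+u/4-.375,off[1]+v/4-.375),z) for (u,v),z in zip(pts,Z)])
    return (RF.T@(t[1]-F)).round(1),np.degrees(t[0]-.09536).round(2),t[3]
E
python3 - <<'E'
from h import *
print(plate([(316,223),(515,209),(259,119),(557,97),(277,366),(582,345)]))
p=lambda u,v,z:RF.T@(world('top1',(225+u/4-.375,175+v/4-.375),z)[:2]*1000-F)
print(p(316,223,.034),p(515,209,.034)); print(p(203,202,.018),p(610,173,.018))
# subpixel track hole patches top1->top6 check
E
```

```text
(array([-18. ,  -2.6]), np.float64(-0.4), array([[ 0.6,  0.1],
       [ 0.4,  0.8],
       [ 0.4, -0.1],
       [ 1. , -0.2],
       [-0.8, -1.5],
       [-1.7,  0.9]]))
[-16.69267996  47.5406306 ] [-17.4770019 -52.0315502]
[  1.47098209 103.91277191] [   0.11386447 -103.86456884]
```

The template is at x -18, y -2.4 mm, yaw -0.4°, well within what the tapered pins will capture. I'll push on with a slight +y drift to bring it onto the pins.

```bash
python3 -m inch '[40,4,0,0,100,80,7,-20,0,100,115,10,-50,0,100,155,14.5,-70,0,100,155,14.5,-95,0,100,155,14.5,-104,0,100,155,14.5,-104,0,100,155,14.5,-104,0,100]'
python3 -m inch '[10,1,0,0,100,20,2,0,0,100,27,2.5,0,0,100,32,3,0,0,100,35,3.8,0,0,100,38,4.7,0,0,100,41,5.6,0,0,100,44,6.5,0,0,100,44,6.5,0,0,100]'
```

```text
t: 7.48
tool_pos: [0.5307, 0.159, 0.0101]
orientation: [0.148, -3.134, 0.001]
force: [0.1, 0.2, 1.2]
opening: 0.0929
gripper_force: 0.0
t: 8.23
tool_pos: [0.5755, 0.1659, 0.0122]
orientation: [0.149, -3.137, 0.001]
force: [-4.0, -1.4, 3.4]
opening: 0.093
gripper_force: 2.2
```

```bash
python3 -m inch '[2,0.2,0,0,100,4,0.4,0,0,100,4,0.4,0,0,100]'
python3 -m inch '[1,0.1,0,0,100,2,0.2,0,0,100,2,0.2,0,0,100]'
python3 -m inch '[1,0.1,0,0,100,2,0.2,0,0,100,2,0.2,0,0,100]'
python3 - <<'E'
from h import *
s=robot.read_state();print(RF.T@(s['tool_pos'][:2]*1000-F)); snap('scene','s2')
E
```

```text
t: 8.48
tool_pos: [0.5803, 0.1665, 0.0122]
orientation: [-0.149, 3.138, 0.0]
force: [-0.6, 0.2, -0.0]
opening: 0.0925
gripper_force: 0.0
t: 8.73
tool_pos: [0.5827, 0.1666, 0.0121]
orientation: [-0.149, 3.137, 0.0]
force: [-0.4, -0.1, 0.1]
opening: 0.0932
gripper_force: 0.0
t: 8.98
tool_pos: [0.5845, 0.1668, 0.0119]
orientation: [-0.149, 3.138, 0.0]
force: [-0.5, 0.5, 0.6]
opening: 0.0931
gripper_force: 0.0
[-78.51619303   4.50651797]
```

The contact force vanished, which suggests the plate dropped onto the pins. I'll back off and verify it.

```bash
python3 -m inch '[-30,-3,0,0,100,-60,-6,10,0,100,-95,-9,30,0,100,-130,-12,50,0,100,-165,-15,70,0,100,-200,-18,90,0,100,-205,-18,105,0,100,-205,-18,105,0,100]'
python3 - <<'E'
from h import *
c=snap('top','top7');snap('scene','s3');a=cv2.resize(c['image'][180:280,265:390],None,fx=5,fy=5,interpolation=2)
b=cv2.resize(cv2.imread('pics/s3.png')[205:305,240:390],None,fx=4.16,fy=4.16,interpolation=2)[:300,:]
b=cv2.resize(cv2.imread('pics/s3.png')[210:300,245:375],None,fx=1.32*1.0,fy=1.32,interpolation=2)
out=np.zeros((600,800,3),np.uint8);out[:500,:625]=a;out[:b.shape[0],627:627+b.shape[1]]=b[:,:173];cv2.imwrite('pics/c7.png',out)
E
```

```text
t: 9.7
tool_pos: [0.38, 0.1494, 0.1204]
orientation: [-0.15, 3.131, 0.002]
force: [1.0, -0.0, 0.4]
opening: 0.0932
gripper_force: 0.0
```

View pics/c7.png

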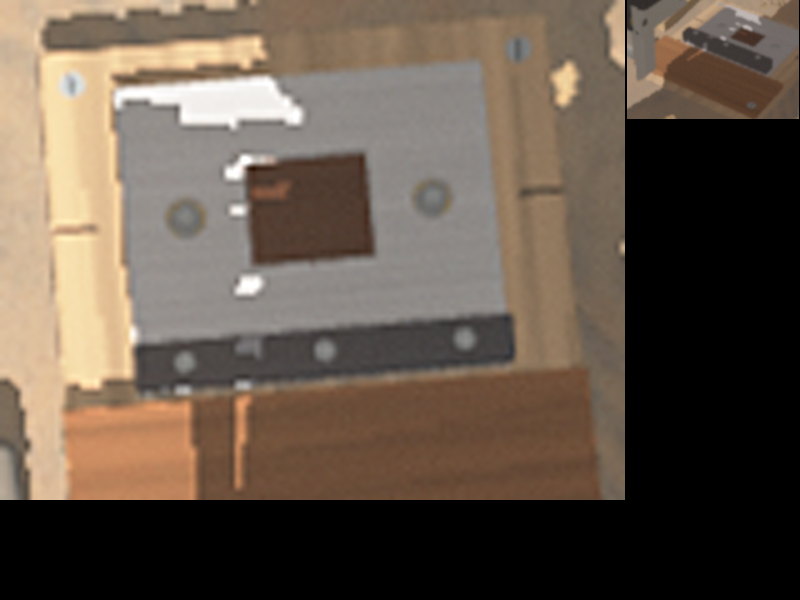

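The steel pins show centred in both holes, at crop pixels (186,218) and (432,197), with the rear edge clear of the ledge. Next, light touches with the shut fingers to press it down and confirm the height. The fence top should be at z 44 mm and the plate top at 26.

```bash
python3 -m inch '[40,3,0,0,0,80,6,0,0,0,120,8,0,0,0,160,10,0,0,0,195,12,0,0,0,222,14.5,0,0,0,222,14.5,-30,0,0,222,14.5,-60,0,0,222,14.5,-66,0,0,222,14.5,-66,0,0]' 10
python3 -m inch '[0,0,0,0,0,0,0,-2,0,0,0,0,-4,0,0,0,0,-5,0,0,0,0,-6,0,0,0,0,-6,0,0]'
python3 -m inch '[0,0,-1,0,0,0,0,-2,0,0,0,0,-3,0,0,0,0,-3,0,0]'
```

```text
t: 10.63
tool_pos: [0.5979, 0.1623, 0.0448]
orientation: [0.148, -3.129, 0.002]
force: [-0.9, -0.9, -0.5]
opening: 0.0308
gripper_force: 0.0
t: 11.13
tool_pos: [0.6015, 0.1634, 0.0454]
orientation: [-0.149, 3.137, 0.0]
force: [-0.5, -0.4, -1.3]
opening: 0.0004
gripper_force: 0.0
t: 11.47
tool_pos: [0.601, 0.1632, 0.0415]
orientation: [0.149, -3.138, 0.0]
force: [0.3, -0.7, 0.4]
opening: 0.0003
gripper_force: 0.0
```

```bash
python3 -m inch '[0,0,-1,0,0,0,0,-2,0,0,0,0,-2,0,0]'
python3 -m inch '[0,0,-1,0,0,0,0,-2,0,0,0,0,-2,0,0]'
```

```text
t: 11.72
tool_pos: [0.6011, 0.1632, 0.0395]
orientation: [0.149, -3.138, 0.0]
force: [0.3, -0.2, 0.4]
opening: 0.0001
gripper_force: 0.0
t: 11.97
tool_pos: [0.601, 0.1632, 0.0375]
orientation: [0.149, -3.138, 0.0]
force: [-0.1, -0.7, -0.8]
opening: 0.0004
gripper_force: 0.0
```

```bash
python3 -m inch '[0,0,-1,0,0,0,0,-2,0,0,0,0,-2,0,0]'
python3 -m inch '[0,0,-1,0,0,0,0,-2,0,0,0,0,-2,0,0]'
python3 -c "
from h import *
c=snap('wrist','w2');print(robot.read_state()['force'])
g=cv2.cvtColor(c['image'],cv2.COLOR_BGR2GRAY);print(cv2.resize(g[200:400,240:400],(20,20),interpolation=cv2.INTER_AREA))"
```

```text
t: 12.22
tool_pos: [0.601, 0.1632, 0.0355]
orientation: [0.149, -3.138, 0.0]
force: [-0.3, 0.8, 0.2]
opening: 0.0004
gripper_force: 0.0
t: 12.47
tool_pos: [0.6011, 0.1632, 0.0335]
orientation: [0.149, -3.138, 0.0]
force: [0.4, -0.5, -0.5]
opening: 0.0001
gripper_force: 0.0
[0.15243612 0.25855524 0.07876511]
[[161 160 160 160 106  93  95  94  94  95  95  95  95  95  98  98  98  99
   99  98]
 [166 168 168 167 105  98  99  99  99 100 100 100  99 100 100 100 100 100
  100 100]
 [166 166 166 166 124  96  96  96  96  96  96  96  96  96  96  96  96  96
   96  96]
 [169 168 168 168 122  97  97  98  98  98  98  98  98  98 100 101 101 101
  101 101]
 [169 169 160 167 139 121 121 121 124 125 124 123 121 121 125 125 125 124
  124 126]
 [141 141 140 137  85  74  74  74  74  75  74  74  73  73  73  74  73  73
   72  73]
 [129 130 130 130  84  75  76  76  76  87  79  76  76  76  76  76  76  76
   76  76]
 [123 123 123 122  78  75  85 103 116 123 127 100  82  74  74  74  74  75
   75  75]
 [123 125 125 122  85 118 140 141 135  70 140 141 140 110  89  89  89  89
   89  89]
 [157 157 157 157 154 141 
[... 209 characters left out ...]
  46  46
   46  45]
 [ 45  45  46  46  45  45  45  45  82  57  77  46  46  45  45  45  46  46
   45  45]
 [ 45  45  45  45  45  45  46  46  87  58  80  45  46  45  45  46  45  45
   45  45]
 [ 46  46  46  46  46  46  47  46  93  75  85  46  46  46  46  46  46  46
   46  46]
 [ 49  48  48  49  48  49  48  48  96  81  88  49  49  49  48  49  49  49
   48  49]
 [ 49  48  49  49  49  49  48  49  98  82  91  48  49  48  49  49  49  49
   48  49]
 [ 48  49  48  49  49  48  48  49  99  82  92  49  48  48  48  49  48  49
   48  48]
 [ 48  48  48  48  48  48  48  48  99 109  90  48  48  48  48  48  48  48
   48  48]
 [ 48  48  48  48  48  48  48  49 103 151  88  48  48  48  48  48  48  48
   48  48]]
```

```bash
python3 -c "
from h import *
d=np.load('pics/w2.npz');T=np.eye(4);T[:3,:3]=cv2.Rodrigues(d['rv'])[0];T[:3,3]=d['pos'];M=np.linalg.inv(T@d['mount'])
def pj(w):
    c=M@np.r_[w,1];return (d['K']@c[:3]/c[2])[:2].round(1)
for n,x,z in [('ledge front',-74,28),('fence rear bottom',-70,18),('fence rear top',-70,44),('fence front top',-52,44),('plate at fence',-52,26),('window rear',-22,26),('fence rt up',-70,54),('fence ft up',-52,54)]:
    w=np.r_[(F+RF@[x,20])/1000,z/1000];print(n,pj(w))
for x in(-.0075,0,.0075):
  for z in (0,-.01,-.02):
    c=np.linalg.inv(d['mount'])@np.array([x,0,z,1]);print(x,z,(d['K']@c[:3]/c[2])[:2].round(1))
g=cv2.cvtColor(d['image'],cv2.COLOR_BGR2GRAY)
for u in(270,315,380):print(u,[int(a) for a in g[220:320:2,u]])
a=cv2.imread('pics/top7.png');
"
```

```text
ledge front [350.8 241.1]
fence rear bottom [349.1 242.9]
fence rear top [353.4 256.1]
fence front top [352.5 286.7]
plate at fence [349.6 275.1]
window rear [348.5 320. ]
fence rt up [355.3 262. ]
fence ft up [354.4 294. ]
-0.0075 0 [315.6 275.3]
-0.0075 -0.01 [315.7 281.7]
-0.0075 -0.02 [315.7 288.8]
0 0 [315.6 263.1]
0 -0.01 [315.7 269.1]
0 -0.02 [315.7 275.6]
0.0075 0 [315.6 250.7]
0.0075 -0.01 [315.7 256.2]
0.0075 -0.02 [315.7 262.1]
270 [165, 167, 166, 165, 165, 164, 165, 171, 169, 172, 173, 178, 149, 143, 190, 206, 129, 122, 112, 110, 139, 132, 130, 126, 124, 124, 125, 122, 121, 122, 118, 119, 117, 118, 119, 152, 159, 155, 157, 159, 157, 154, 125, 55, 44, 43, 44, 43, 46, 45]
315 [96, 98, 95, 93, 93, 97, 96, 95, 98, 102, 104, 107, 131, 138, 138, 105, 69, 71, 68, 74, 79, 78, 77, 82, 118, 143, 144, 141, 127, 88, 79, 59, 60, 54, 69, 84, 87, 88, 85, 87, 88, 88, 87, 85, 85, 87, 86, 87, 90, 85]
380 [97, 98, 99, 94, 94, 95, 100, 104, 104, 101, 104, 109, 129, 139, 137, 93, 68, 67, 68, 69, 75, 77, 77, 78, 77, 75, 76, 74, 74, 75, 77, 74, 74, 77, 122, 161, 157, 157, 157, 161, 161, 156, 126, 57, 46, 47, 49, 44, 46, 42]
```

The wrist view puts the fence's top edges at v 259 and 289. That matches the seated height (259/290 after the 3 px calibration shift) rather than the raised height (265/297). I'll keep going down to a light press to make sure it's home.

```bash
python3 -m inch '[0,0,-1,0,0,0,0,-2,0,0,0,0,-2,0,0]'
python3 -m inch '[0,0,-1,0,0,0,0,-2,0,0,0,0,-2,0,0]'
python3 -m inch '[0,0,-1,0,0,0,0,-2,0,0,0,0,-2,0,0]'
```

```text
t: 12.77
tool_pos: [0.6011, 0.1632, 0.0315]
orientation: [0.149, -3.138, 0.0]
force: [-0.2, 0.2, -0.3]
opening: 0.0004
gripper_force: 0.0
t: 13.02
tool_pos: [0.601, 0.1632, 0.0295]
orientation: [0.149, -3.138, 0.0]
force: [0.7, 0.1, -0.9]
opening: 0.0005
gripper_force: 0.0
t: 13.27
tool_pos: [0.601, 0.1632, 0.0275]
orientation: [0.149, -3.138, 0.0]
force: [0.7, 0.1, 0.5]
opening: 0.0007
gripper_force: 0.0
```

```bash
python3 -m inch '[0,0,-1,0,0,0,0,-2,0,0,0,0,-2,0,0]'
python3 -m inch '[0,0,-1,0,0,0,0,-1.5,0,0,0,0,-1.5,0,0]'
python3 -m inch '[0,0,-1,0,0,0,0,-1.5,0,0,0,0,-1.5,0,0]'
```

```text
t: 13.52
tool_pos: [0.6011, 0.1632, 0.0255]
orientation: [0.149, -3.138, 0.0]
force: [-0.9, 0.2, 0.4]
opening: 0.0003
gripper_force: 0.0
t: 13.77
tool_pos: [0.6011, 0.1632, 0.0241]
orientation: [0.149, -3.138, 0.0]
force: [0.3, -0.0, 0.1]
opening: 0.0001
gripper_force: 0.0
t: 14.02
tool_pos: [0.6011, 0.1632, 0.0226]
orientation: [0.149, -3.138, 0.0]
force: [0.7, 0.5, -0.2]
opening: 0.0004
gripper_force: 0.0
```

```bash
python3 -m inch '[0,0,-1,0,0,0,0,-1.5,0,0,0,0,-1.5,0,0]'
python3 -m inch '[0,0,-1,0,0,0,0,-1.5,0,0,0,0,-1.5,0,0]'
python3 -m inch '[0,0,-1,0,0,0,0,-1.5,0,0,0,0,-1.5,0,0]'
```

```text
t: 14.27
tool_pos: [0.6011, 0.1632, 0.0211]
orientation: [0.149, -3.138, 0.0]
force: [-0.8, -0.3, -0.4]
opening: 0.0008
gripper_force: 0.0
t: 14.52
tool_pos: [0.6011, 0.1632, 0.0196]
orientation: [0.149, -3.138, 0.0]
force: [-0.5, 0.5, -0.4]
opening: 0.0009
gripper_force: 0.0
t: 14.77
tool_pos: [0.6011, 0.1632, 0.0181]
orientation: [0.149, -3.138, 0.0]
force: [0.8, 0.7, -0.1]
opening: 0.0005
gripper_force: 0.0
```

```bash
python3 -m inch '[0,0,-1,0,0,0,0,-1.5,0,0,0,0,-1.5,0,0]'
python3 -m inch '[0,0,-1,0,0,0,0,-1.5,0,0,0,0,-1.5,0,0]'
python3 -m inch '[0,0,-1,0,0,0,0,-1.5,0,0,0,0,-1.5,0,0]'
```

```text
t: 15.02
tool_pos: [0.6011, 0.1632, 0.0166]
orientation: [0.149, -3.138, 0.0]
force: [0.2, -0.1, -0.0]
opening: 0.0003
gripper_force: 0.0
t: 15.27
tool_pos: [0.6011, 0.1632, 0.0151]
orientation: [0.149, -3.138, 0.0]
force: [-0.7, 0.1, 0.1]
opening: 0.0008
gripper_force: 0.0
t: 15.52
tool_pos: [0.6011, 0.1632, 0.0136]
orientation: [0.149, -3.138, 0.0]
force: [0.2, 0.2, 0.4]
opening: 0.0007
gripper_force: 0.0
```

```bash
python3 -c "
from h import *
snap('wrist','w3')
d=np.load('pics/w3.npz');T=np.eye(4);T[:3,:3]=cv2.Rodrigues(d['rv'])[0];T[:3,3]=d['pos'];M=np.linalg.inv(T@d['mount'])
def pj(w):
    c=M@np.r_[w,1];return (d['K']@c[:3]/c[2])[:2].round(1)
for n,x,z in [('ledge front',-74,28),('fence rear bottom',-70,18),('fence rear top',-70,44),('fence front top',-52,44),('ft up',-52,54)]:
    print(n,pj(np.r_[(F+RF@[x,20])/1000,z/1000]))
g=cv2.cvtColor(d['image'],cv2.COLOR_BGR2GRAY)
for u in(270,315,380):print(u,[int(a) for a in g[220:320:2,u]])
print(cv2.resize(g[250:310,270:360],(30,20),interpolation=cv2.INTER_AREA))
"
```

```text
ledge front [354.3 251.2]
fence rear bottom [352.3 252.7]
fence rear top [357.4 268.5]
fence front top [356.4 302. ]
ft up [358.7 310.9]
270 [171, 174, 171, 164, 162, 163, 160, 158, 158, 159, 156, 138, 136, 138, 137, 141, 146, 138, 143, 178, 193, 106, 95, 119, 105, 85, 86, 81, 79, 78, 77, 76, 79, 76, 76, 74, 73, 74, 74, 77, 76, 80, 76, 49, 43, 47, 45, 48, 46, 47]
315 [101, 103, 101, 102, 98, 99, 99, 99, 96, 97, 96, 98, 97, 103, 104, 106, 110, 128, 140, 140, 127, 78, 73, 71, 69, 68, 76, 78, 73, 60, 60, 75, 82, 81, 82, 82, 81, 83, 65, 57, 58, 55, 75, 88, 86, 86, 91, 88, 90, 86]
380 [102, 101, 98, 102, 98, 99, 98, 98, 99, 96, 98, 104, 105, 103, 104, 106, 110, 131, 143, 141, 126, 74, 70, 72, 71, 71, 77, 80, 81, 75, 78, 78, 76, 76, 76, 77, 77, 76, 75, 78, 78, 85, 104, 52, 47, 44, 45, 42, 47, 46]
[[123 104 104 104 104 104 104 105 107 108 108 108 108 108 108 108 108 108
  108 107 107 107 107 107 107 107 107 108 108 108]
 [131 124 123 122 122 122 123 123 123 123 122 125 127 128 128 128 129 128
  127 126 125 125 125 124 121 124 124 125 128 133]
 [149 140 140 140 140 140 140 140 140 141 140 14
[... 1502 characters left out ...]
143 124  67  70 110 143
  142 143 143 143 143 143 143 143 136  90  75  76]
 [ 76  75  99 139 143 143 143 143 143 144 143 144 143 120  61  59 106 142
  143 144 144 143 143 143 142 143 141 110  77  76]
 [ 76  78 117 142 143 142 143 143 143 144 143 143 143 117  55  52 102 142
  143 144 143 143 142 143 143 143 143 129  84  77]
 [ 79  89 132 141 141 140 141 141 141 140 140 142 142 116  55  53 100 141
  141 140 141 141 141 140 140 141 141 137  99  83]
 [ 62  68  83  83  83  84  83  83  83  83  84  84 111 112  65  69  97 122
   87  83  83  83  84  83  84  84  84  83  74  67]
 [ 46  47  47  47  47  47  47  47  46  46  46  47  93 108  65  72  92 109
   51  46  46  45  46  47  47  48  47  46  45  47]]
```

```bash
python3 -m inch '[0,0,-1,0,0,0,0,-1.5,0,0,0,0,-1.5,0,0]'
python3 -m inch '[0,0,-1,0,0,0,0,-1.5,0,0,0,0,-1.5,0,0]'
python3 -m inch '[0,0,-0.5,0,0,0,0,-1,0,0,0,0,-1,0,0]'
```

```text
t: 15.82
tool_pos: [0.6011, 0.1632, 0.0121]
orientation: [0.149, -3.138, 0.0]
force: [-0.2, -0.0, -0.7]
opening: 0.0008
gripper_force: 0.0
t: 16.07
tool_pos: [0.6011, 0.1632, 0.0106]
orientation: [0.149, -3.138, 0.0]
force: [0.6, 1.2, -0.2]
opening: 0.0004
gripper_force: 0.0
t: 16.32
tool_pos: [0.6012, 0.1632, 0.0097]
orientation: [0.149, -3.138, 0.0]
force: [0.2, 0.2, 0.4]
opening: 0.0007
gripper_force: 0.0
```

```bash
for i in 1 2; do :; done; python3 -m inch '[0,0,-1,0,0,0,0,-1.5,0,0,0,0,-1.5,0,0]'
python3 -m inch '[0,0,-1,0,0,0,0,-1.5,0,0,0,0,-1.5,0,0]'
python3 -m inch '[0,0,-1,0,0,0,0,-1.5,0,0,0,0,-1.5,0,0]'
python3 -m inch '[0,0,-1,0,0,0,0,-1.5,0,0,0,0,-1.5,0,0]'
```

```text
t: 16.57
tool_pos: [0.6011, 0.1633, 0.0081]
orientation: [0.149, -3.138, -0.0]
force: [0.3, -0.2, 0.7]
opening: 0.0006
gripper_force: 0.0
t: 16.82
tool_pos: [0.6013, 0.1633, 0.0078]
orientation: [-0.149, 3.138, -0.0]
force: [-3.9, -1.7, 8.1]
opening: 0.0008
gripper_force: 4.0
t: 17.07
tool_pos: [0.6014, 0.1633, 0.0078]
orientation: [-0.149, 3.138, -0.0]
force: [-10.5, -1.9, 18.8]
opening: 0.0008
gripper_force: 9.4
t: 17.32
tool_pos: [0.6015, 0.1633, 0.0077]
orientation: [-0.149, 3.138, -0.0]
force: [-16.5, -3.3, 30.0]
opening: 0.0005
gripper_force: 14.9
```

There is a firm 30 N contact at TCP z 7.8. That fits every earlier contact if the real tips sit about 36 mm above the TCP, so the rear is down on the seat. Next is the same press on the plate's front edge, where I expect contact near TCP z -10.

```bash
python3 -m inch '[0,0,25,0,0,0,0,40,0,0,40,4,40,0,0,75,7,40,0,0,104,10,40,0,0,104,10,30,0,0,104,10,12,0,0,104,10,4,0,0,104,10,4,0,0,104,10,4,0,0]'
python3 -m inch '[0,0,-2,0,0,0,0,-4,0,0,0,0,-6,0,0,0,0,-6,0,0]'
python3 -m inch '[0,0,-1,0,0,0,0,-2,0,0,0,0,-2,0,0]'
python3 -m inch '[0,0,-1,0,0,0,0,-2,0,0,0,0,-2,0,0]'
```

```text
t: 18.15
tool_pos: [0.7038, 0.1731, 0.0068]
orientation: [0.149, -3.136, 0.0]
force: [-0.0, 0.1, -0.8]
opening: 0.0006
gripper_force: 0.0
t: 18.48
tool_pos: [0.7053, 0.1733, 0.0021]
orientation: [-0.149, 3.138, 0.0]
force: [-0.3, 0.3, -0.6]
opening: 0.0004
gripper_force: 0.0
t: 18.73
tool_pos: [0.7051, 0.1732, -0.0003]
orientation: [0.149, -3.138, 0.0]
force: [-0.7, -0.1, 0.1]
opening: 0.0004
gripper_force: 0.0
t: 18.98
tool_pos: [0.7051, 0.1732, -0.0025]
orientation: [0.149, -3.138, 0.0]
force: [-0.1, -0.4, 0.0]
opening: 0.0006
gripper_force: 0.0
```

```bash
python3 -m inch '[0,0,-1,0,0,0,0,-2,0,0,0,0,-2,0,0]'
python3 -m inch '[0,0,-1,0,0,0,0,-2,0,0,0,0,-2,0,0]'
python3 -m inch '[0,0,-1,0,0,0,0,-2,0,0,0,0,-2,0,0]'
python3 -m inch '[0,0,-1,0,0,0,0,-1,0,0]'
```

```text
t: 19.23
tool_pos: [0.7051, 0.1732, -0.0045]
orientation: [0.149, -3.138, 0.0]
force: [0.3, 0.2, -0.6]
opening: 0.0001
gripper_force: 0.0
t: 19.48
tool_pos: [0.7051, 0.1732, -0.0065]
orientation: [0.149, -3.138, 0.0]
force: [-0.5, -0.3, -0.4]
opening: 0.0006
gripper_force: 0.0
t: 19.73
tool_pos: [0.705, 0.1732, -0.0085]
orientation: [0.149, -3.138, 0.0]
force: [-1.0, 0.4, -0.1]
opening: 0.0002
gripper_force: 0.0
t: 19.9
tool_pos: [0.7051, 0.1732, -0.0094]
orientation: [0.149, -3.138, 0.0]
force: [-0.0, 0.5, 0.2]
opening: 0.0004
gripper_force: 0.0
```

```bash
python3 -m inch '[0,0,-1,0,0,0,0,-1,0,0]'
python3 -m inch '[0,0,-1,0,0,0,0,-1,0,0]'
python3 -m inch '[0,0,-1,0,0,0,0,-1,0,0]'
```

```text
t: 20.07
tool_pos: [0.7054, 0.1733, -0.0101]
orientation: [-0.149, 3.138, 0.0]
force: [-0.6, 0.2, -0.1]
opening: 0.0008
gripper_force: 0.0
t: 20.23
tool_pos: [0.7054, 0.1733, -0.0102]
orientation: [-0.149, 3.138, -0.0]
force: [-3.0, -0.5, 7.5]
opening: 0.0003
gripper_force: 3.3
t: 20.4
tool_pos: [0.7055, 0.1733, -0.0102]
orientation: [-0.149, 3.138, -0.0]
force: [-6.4, -1.5, 13.2]
opening: 0.0003
gripper_force: 6.1
```

Contact is at -10.2, exactly 18 mm below the fence contact, so the plate is flat. I'll lift clear, check that nothing shifted, and hand in.

```bash
python3 -m inch '[0,0,30,0,0,0,0,60,0,0,0,0,95,0,0,-40,-4,120,0,0,-80,-8,130,0,0,-120,-12,130,0,0,-160,-16,130,0,0,-200,-20,130,0,0,-240,-24,130,0,0,-280,-28,130,0,0]'
python3 -m inch '[-40,-4,0,0,0,-40,-4,0,0,0,-40,-4,0,0,0]'
python3 - <<'E'
from h import *
snap('top','top8');a,b,o=[cv2.cvtColor(cv2.imread(f'pics/{n}.png'),6) for n in('top7','top8','top1')]
for n,(u,v) in dict(holeL=(302,224),holeR=(351,219),fence=(330,250)).items():
    r=cv2.matchTemplate(b[v-14:v+15,u-14:u+15],a[v-9:v+10,u-9:u+10],cv2.TM_CCOEFF_NORMED);print(n,r.max().round(3),np.array(cv2.minMaxLoc(r)[3])-5)
for n,(u,v) in dict(offcut=(248,220),pencil=(402,215),pad=(252,281)).items():
    r=cv2.matchTemplate(b[v-30:v+31,u-24:u+25],o[v-24:v+25,u-18:u+19],cv2.TM_CCOEFF_NORMED);print(n,r.max().round(3),np.array(cv2.minMaxLoc(r)[3])-6)
E
```

```text
t: 21.23
tool_pos: [0.4232, 0.145, 0.1174]
orientation: [-0.149, 3.138, 0.0]
force: [0.0, -0.5, 1.3]
opening: 0.0002
gripper_force: 0.0
t: 21.48
tool_pos: [0.3837, 0.1412, 0.1179]
orientation: [-0.15, 3.136, 0.0]
force: [1.1, 0.2, 0.6]
opening: 0.0007
gripper_force: 0.0
holeL 0.539 [0 0]
holeR 0.981 [0 0]
fence 0.998 [0 0]
offcut 0.34 [0 0]
pencil 0.451 [0 0]
pad 0.999 [0 0]
```

Nothing has shifted; the low scores come from moving shadows.

```bash
python3 -c "
from plant import job;print(job.close_job())"
```

```text
the job is handed in; nothing more can be done
None
```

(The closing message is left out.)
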